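# Code the tape magazine and key it online

### The job

Each of the four little white slide switches stands in line with one cartridge in the tape magazine: set every switch in line with a purple cartridge on (slid fully towards the cartridges) and every switch in line with a red cartridge off (slid fully away from them). Push the yellow key from its stand fully home in the brass lock and, only once all four switches are right, turn it clockwise as far as it goes and leave it there. Leave the spare cartridge, the screwdriver and the label roll where they lie.

Things in the scene. Friction and masses are not known exactly. Their poses are not given: they have to be found in the camera images.
- purple_1: purple tape cartridge, fixed upright in the magazine in the controller's top (60 mm above the table): 105 mm (x) by 21.5 mm (y), standing 40 mm above that top; origin at the centre of the visible block's underside, on the controller's top. Four, 26 mm apart along y, in an order that varies. Its x axis points to the switch row; that end face has a colour-barred label
- purple_2: purple tape cartridge, fixed upright in the magazine in the controller's top (60 mm above the table): 105 mm (x) by 21.5 mm (y), standing 40 mm above that top; origin at the centre of the visible block's underside, on the controller's top. Four, 26 mm apart along y, in an order that varies. Its x axis points to the switch row; that end face has a colour-barred label
- red_1: red tape cartridge, fixed upright in the magazine in the controller's top (60 mm above the table): 105 mm (x) by 21.5 mm (y), standing 40 mm above that top; origin at the centre of the visible block's underside, on the controller's top. Four, 26 mm apart along y, in an order that varies. Its x axis points to the switch row; that end face has a colour-barred label
- red_2: red tape cartridge, fixed upright in the magazine in the controller's top (60 mm above the table): 105 mm (x) by 21.5 mm (y), standing 40 mm above that top; origin at the centre of the visible block's underside, on the controller's top. Four, 26 mm apart along y, in an order that varies. Its x axis points to the switch row; that end face has a colour-barred label
- nub_a (a point): centre of the top of a white slide-switch nub, 8 x 8 mm, rising 14 mm above the controller's top (60 mm above the table; flat around it). Four nubs in a row 26 mm apart, each in line with one cartridge's x axis (which one varies), about 120 mm from its centre, 67 mm from its end face. Axes as the cartridges'; x points away from them
- switch_a (a joint): slide of nub_a, m: 0 = off, home away from the cartridges; 0.012 = on, home towards the cartridges (the nub moves along its -x). Stays where it is left; friction 1.5 N, hard stops at both ends. A green bar on the strip marks the on end
- nub_b (a point): centre of the top of a white slide-switch nub, 8 x 8 mm, rising 14 mm above the controller's top (60 mm above the table; flat around it). Four nubs in a row 26 mm apart, each in line with one cartridge's x axis (which one varies), about 120 mm from its centre, 67 mm from its end face. Axes as the cartridges'; x points away from them
- switch_b (a joint): slide of nub_b, m: 0 = off, home away from the cartridges; 0.012 = on, home towards the cartridges (the nub moves along its -x). Stays where it is left; friction 1.5 N, hard stops at both ends. A green bar on the strip marks the on end
- nub_c (a point): centre of the top of a white slide-switch nub, 8 x 8 mm, rising 14 mm above the controller's top (60 mm above the table; flat around it). Four nubs in a row 26 mm apart, each in line with one cartridge's x axis (which one varies), about 120 mm from its centre, 67 mm from its end face. Axes as the cartridges'; x points away from them
- switch_c (a joint): slide of nub_c, m: 0 = off, home away from the cartridges; 0.012 = on, home towards the cartridges (the nub moves along its -x). Stays where it is left; friction 1.5 N, hard stops at both ends. A green bar on the strip marks the on end
- nub_d (a point): centre of the top of a white slide-switch nub, 8 x 8 mm, rising 14 mm above the controller's top (60 mm above the table; flat around it). Four nubs in a row 26 mm apart, each in line with one cartridge's x axis (which one varies), about 120 mm from its centre, 67 mm from its end face. Axes as the cartridges'; x points away from them
- switch_d (a joint): slide of nub_d, m: 0 = off, home away from the cartridges; 0.012 = on, home towards the cartridges (the nub moves along its -x). Stays where it is left; friction 1.5 N, hard stops at both ends. A green bar on the strip marks the on end
- keyhole (a point): centre of the key slot's mouth, in the round brass barrel (37 mm across) in the controller's top, to the right of the switches seen from the robot. The barrel's flat top is 62 mm above the table, 2 mm above the controller's. Slot 14 mm (x) by 7 mm (y), 22 mm deep; z up; the axes turn with the barrel. Nearest nub 76 mm away or more, nearest cartridge about 65 mm
- lock (a joint): turn of the barrel, rad: about 0 at the start, grows clockwise seen from above to a hard stop at 1.2 (online); the key has up to 0.2 rad of play in the slot; friction about 0.06 N m, stays where it is left
- key: switch key, 40 g, upright in a black fixed stand (60 x 50 mm, 26 mm high, slot like the keyhole); lifts straight out. Origin at the centre of the blade's lower end, z up. Steel blade 12 mm (x) by 5 mm (y), 20 mm long; above it a yellow grip 26 mm (x) by 10 mm (y), 20 to 48 mm above the origin. Fits either way round. Home in the lock, the grip rests on the barrel, the blade 20 mm in
- spare_cartridge: bystander: loose purple cartridge lying flat on the table, 105 x 102 x 21.5 mm, origin under its centre
- screwdriver: bystander: screwdriver lying on the table, about 200 mm long along its x
- label_roll: bystander: paper label roll lying flat, 70 mm across, 25 mm high, origin under its centre
There are look-alikes about, which are no part of the job. What is shaped like the key but blue or pink is not meant.

How it is judged:
By the outcome, as a careful person would: the job done as asked, in the order asked, and still so for the second after the job is handed in, with the robot touching nothing.
It also fails if it takes over 64 s, if anything falls off the work surface, if the arm or the gripper's body presses on something with over 40 N, if the wrist force passes 120 N, or if a joint passes its speed limit or range.

### The arm

A 6-joint arm with a two-finger parallel gripper is mounted at the origin on the work surface. World frame = base frame: x ahead of the robot, y to its left, z up, the work surface at z = 0. Lengths are in m, angles in rad, forces in N, time in s.
With the tool pointing down it reaches from about 0.25 to 0.725 m from the base axis. Payload 4 kg.
Tool frame: the origin (TCP) lies on the centre line of the jaws, within the pads' length; the fingertips stand ahead of it and the grasp point (between the pads) lies 3 mm ahead of it (bot.tcp_to_tips is the z of the fingertips in the tool frame, in m); z points along the fingers, y is the line along which they close (so a half turn about z gives the same grasp; the last joint's range is limited). The gripper opens to 85 mm and grips with 20 to 120 N. Pads are 22 mm wide; open, the fingers measure 114 mm over their backs; the gripper's body (76 mm by 85 mm) begins 54 mm behind the grasp point. The pads swing forward as they close: fully open they stand 13 mm farther back than shut.
Start: joints at [0, 0.241, 0.005, 1.335, 0, 1.571], TCP at [0.5, -0, 0.253] pointing down, gripper open.
Joint ranges: [-2.72, 2.72], [-1.05, 1.87], [-1.09, 1.28], [-1.99, 2.15], [-1.42, 1.44], [-3.14, 3.14]. Speed limits (rad/s): [2.79, 2.79, 3.14, 3.14, 3.14, 3.14].

### API

Orientations are given as a unit quaternion [x, y, z, w].
In Python, from workcell import telemetry, camera, camera_params, ticket, boxes_of, cut_out, spot_point, bot gives the robot as it stands.
- The arm moves only by the shell command python3 -m creep 'ROWS'. ROWS is text: rows parted by semicolons, each of 5 numbers parted by spaces: the opening, from 0 (shut) to 1 (fully open), then the shift along the tool's x, y, z in units of 150 mm (1.0 is 150 mm), then the turn about the tool's z in units of 180 degrees (1.0 is 180 degrees). In form: claw x y z turn; .... A call has 1 to 12 rows; each row is the pose to reach, as a shift and turn from the pose commanded when the call began, along the tool's axes at that moment, turning the shorter way round; what a row does not reach only later rows make up. A row lasts 1/8 s, in which the tool goes at most 62.5 mm and 10.7 degrees, less where a joint would pass 70% of its speed; a pose out of reach is approached as far as the arm can. A call with a number of a shift or a turn outside -1 to 1 is refused whole. A call with a gripper value outside its range is refused whole. The fingers move at their own pace and stop on an object; the grip force is fixed at half the most. Time passes only in rows, so rows that repeat a pose let the fingers close. It gives the time, the measured TCP pose, the force, the opening and the grip force at its end, in the units of the state.
- telemetry.get_obs(): the state, without advancing time (a new reading comes with each control period).
- camera(name): name is "scene" or "side" or "wrist"; returns the picture (384x512x3 uint8, red, green, blue); there is no depth.
- camera_params(name): a dict with "camera_matrix" (3x3 intrinsics, pixels), "eye" and "attitude" of the camera in the world. Camera axes: x right, y down, z forward; pixel columns grow to the right and rows downward; lengths in m; the calibration is good to about 2 mm. A picture is of the moment at which its call begins: read the wrist's pose just before it. camera_params takes no time and is no camera call; for the wrist camera it gives the pose at the moment of the call.
- ticket.job_done(): hands the job in; it is judged then, once.
Trained networks look in the newest picture that a camera, given by its name, has taken for a name from the list of things; names that differ only in an ending like _2 or _b are one class to them, and where a whole thing is asked for, a point or a joint stands for the part that bears it (a point fixed in the world has none). Each returns a list of dicts, best first, with "conf" (0 to 1); they miss things now and then, are a little off and sometimes report something else, mostly with a low value. They report only what shows in the picture. A call takes as long as a camera call. They do not tell look-alikes from the thing itself.
- boxes_of(thing, camera): "at" ([x, y, z] in m, in world coordinates, good to about 4 mm: the middle of the surface that is visible of it).
- cut_out(thing, camera): "pixels" (384x512 bool, what is visible of it).
- spot_point(thing, camera): "at" ([x, y, z] in m, in world coordinates, good to about 4 mm: a listed point, or the origin of a listed thing).
The state is a dict: "clock": time; "joint_pos": joint angles; "joint_vel": joint speeds; "tau": joint torques, N m; "eef_pos": TCP position; "tool_rot": TCP orientation; "ft_force": force on the tool from outside, world axes, zero at the start; "ft_torque": the same for the moment, N m; "grip_width": finger opening in m; "grasp_force": force on a finger pad.
Only numpy, scipy, OpenCV 4.12 (cv2) and the standard library are available. Lean on these libraries where they do the work, as an engineer would, in place of code of your own. Each camera call takes 0.05 s, during which the arm holds its last target. There are 200 camera calls.

## Working session

There is one attempt and no reset: what is moved stays moved. The work goes in short steps, Python scripts to look and compute and a shell command to move; the robot and the scene stay as the last step left them, time stands still between calls to the robot, and variables do not carry over. Pictures are saved under pics/ and viewed, at most 12 in all, crops included, and the job is handed in when it is done.

```bash
ls; mkdir -p pics; python3 - <<'E'
from workcell import telemetry,camera,camera_params,spot_point,bot
import cv2,numpy as np
o=telemetry.get_obs();print(o['clock'],o['eef_pos'],o['tool_rot'],o['grip_width'],bot.tcp_to_tips)
for c in ['scene','side','wrist']:
    im=camera(c);cv2.imwrite(f'pics/{c}0.png',im[:,:,::-1])
    p=camera_params(c);print(c,np.round(p['eye'],3),p['attitude'])
    for t in ['nub_a','purple_1','red_1','keyhole','key']:
        for d in spot_point(t,c)[:5]:print(t,np.round(d['at'],4),round(d['conf'],2))
a=np.hstack([cv2.imread(f'pics/{c}0.png') for c in ['scene','side']])
E
```

```text
pics
0.0 [ 4.99422444e-01 -7.89296211e-06  2.52412382e-01] [ 0.70712042  0.70709239 -0.00073147 -0.00072666] 0.08549101694507577 0.022
scene [ 1.048 -0.141  0.894] [ 0.71947487  0.64290794 -0.17206174 -0.19854483]
purple_1 [ 0.4887 -0.0212  0.0572] 0.91
purple_1 [ 0.4825 -0.0539  0.0625] 0.69
purple_1 [ 0.4913 -0.0026  0.0588] 0.57
red_1 [ 0.4915 -0.0009  0.0627] 0.94
red_1 [0.4998 0.0255 0.0598] 0.7
key [0.4675 0.2325 0.0017] 0.64
key [ 0.5416  0.1451 -0.0041] 0.6
key [0.5386 0.2286 0.0027] 0.58
side [0.074 0.658 0.587] [-0.25497936  0.82695638 -0.48108642  0.14030159]
purple_1 [ 0.4857 -0.0495  0.0577] 0.83
purple_1 [ 0.4841 -0.0305  0.0601] 0.62
red_1 [0.4963 0.0251 0.0611] 0.89
red_1 [4.937e-01 4.000e-04 6.160e-02] 0.57
keyhole [ 0.555  -0.1455  0.0639] 0.47
key [0.5434 0.1558 0.002 ] 0.56
key [0.5375 0.2226 0.0034] 0.54
key [ 0.4664  0.2339 -0.0021] 0.54
wrist [0.499 0.079 0.375] [ 9.87117076e-01 -1.80101617e-04  4.54914466e-04  1.59998873e-01]
nub_a [ 0.6067 -0.0508  0.07  ] 0.62
nub_a [ 0.6163 -0.0013  0.0767] 0.54
nub_a [ 0.5535 -0.1397  0.0585] 0.42
nub_a [ 0.5928 -0.0736  0.0747] 0.41
nub_a [ 0.6204 -0.0226  0.0701] 0.41
purple_1 [ 0.4783 -0.0503  0.0591] 0.96
purple_1 [ 0.4866 -0.0273  0.0611] 0.72
purple_1 [0.4979 0.0256 0.0627] 0.27
red_1 [0.4937 0.0021 0.0608] 0.87
red_1 [0.4998 0.0257 0.0638] 0.7
keyhole [ 0.5538 -0.1422  0.0598] 0.95
key [ 0.5398  0.1568 -0.0037] 0.77
```

View pics/scene0.png

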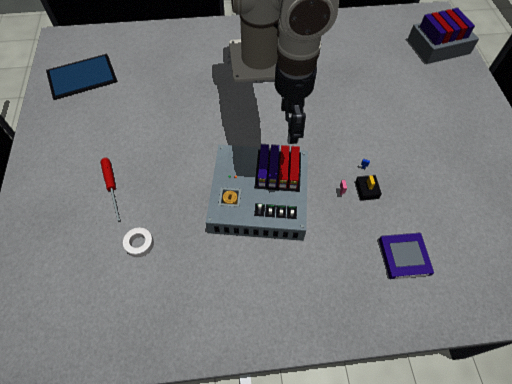

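View pics/wrist0.png

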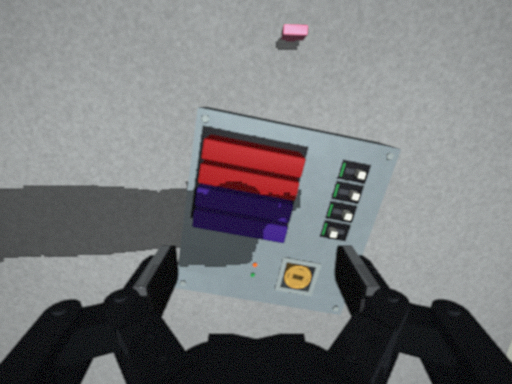

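The scene picture shows the controller centred near (258,195). The yellow key stands at (370,183), with pink (343,187) and blue (365,163) decoys. In the wrist picture the cartridges run red, red, purple, purple from +y to −y. The nubs are at (362,175), (355,195), (348,215) and (334,233), and only the last one looks on. Next is a closer second view.

```bash
cat > h.py <<'E'
import cv2,numpy as np
from scipy.spatial.transform import Rotation as R
from workcell import telemetry,camera,camera_params,spot_point,boxes_of,cut_out
def ray(p,u,v):
    d=R.from_quat(p['attitude']).apply(np.linalg.solve(np.array(p['camera_matrix']),[u,v,1.]));return np.array(p['eye']),d
def plane(p,u,v,z):
    e,d=ray(p,u,v);return e+d*(z-e[2])/d[2]
def proj(p,x):
    c=R.from_quat(p['attitude']).inv().apply(np.array(x)-p['eye']);q=np.array(p['camera_matrix'])@c;return q[:2]/q[2]
def snap(c,name):
    p=camera_params(c);im=camera(c);cv2.imwrite(f'pics/{name}.png',im[:,:,::-1]);return p,im
def tri(rs):
    A=np.zeros((3,3));b=np.zeros(3)
    for e,d in rs:
        d=d/np.linalg.norm(d);M=np.eye(3)-np.outer(d,d);A+=M;b+=M@e
    return np.linalg.solve(A,b)
def blobs(m,amin=15):
    n,l,s,c=cv2.connectedComponentsWithStats(m.astype(np.uint8));return [(np.round(c[i],1),s[i,4]) for i in range(1,n) if s[i,4]>=amin]
E
python3 -m creep '0 -.1 .13 .11 .02;0 -.2 .26 .22 .04;0 -.27 .4 .33 .06;0 -.27 .4 .33 .06;0 -.27 .4 .33 .06'
python3 - <<'E'
from h import *
import pickle
p,im=snap('wrist','w1');pickle.dump((p,im),open('w1.pkl','wb'))
o=telemetry.get_obs();print(o['clock'],o['eef_pos'],np.round(R.from_quat(o['tool_rot']).as_matrix(),3).tolist())
for t in ['nub_a','keyhole']:
    for d in spot_point(t,'wrist')[:5]:print(t,np.round(d['at'],4),round(d['conf'],2),proj(p,d['at']))
white=(im.min(2)>200);print(blobs(white))
E
```

```text
clock: 1.52
eef_pos: [0.5596, -0.0403, 0.204]
tool_rot: [0.77, 0.638, -0.0, -0.0]
ft_force: [-0.3, 0.6, 0.3]
grip_width: -0.0003
grasp_force: 0.0
1.575 [ 0.55968318 -0.04017088  0.2044765 ] [[0.187, 0.982, 0.0], [0.982, -0.187, 0.0], [0.0, 0.0, -1.0]]
nub_a [ 0.5941 -0.0763  0.0745] 0.66 [296.92702882 215.33587164]
nub_a [ 0.618  -0.0211  0.0686] 0.65 [312.85307626 155.7310925 ]
nub_a [ 0.6078 -0.0531  0.0698] 0.45 [306.75481226 189.62560499]
nub_a [6.161e-01 3.000e-04 7.540e-02] 0.42 [309.33333675 134.38672777]
[(array([345.4, 105. ]), np.int32(32)), (array([312.3, 134.1]), np.int32(73)), (array([311.7, 162.5]), np.int32(65)), (array([308.6, 189.1]), np.int32(55))]
```

View pics/w1.png

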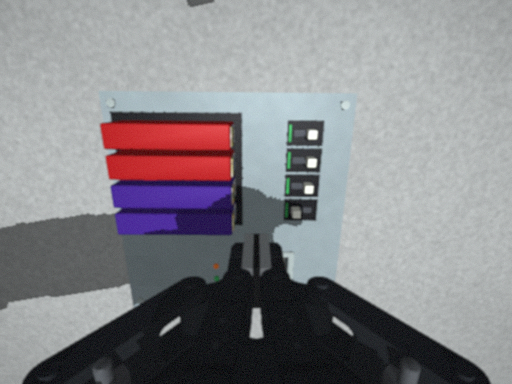

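The view is now aligned with the controller. The nubs are at (312,134), (312,162), (309,188) and, in shadow, (296,212). The order top to bottom is red, red, purple, purple. The fourth nub is by its green bar, so it is on.

```bash
python3 - <<'E'
from h import *
import pickle
p,im=pickle.load(open('w1.pkl','rb'))
g=im.min(2).astype(int)
print(blobs((g>110)&(np.indices(g.shape)[0]>200)&(np.indices(g.shape)[0]<222)&(np.indices(g.shape)[1]>284)&(np.indices(g.shape)[1]<318)))
hs=cv2.cvtColor(im,cv2.COLOR_RGB2HSV);gr=(hs[...,0]>45)&(hs[...,0]<80)&(hs[...,1]>120)&(hs[...,2]>40)
print(blobs(gr,8))
th=np.arctan2(-.187,.982);ex=np.array([np.cos(th),np.sin(th)]);ey=np.array([-ex[1],ex[0]])
P=[(312.3,134.1),(311.7,162.5),(308.6,189.1),(296.5,212)]
for u,v in P:
    w=plane(p,u,v,.074);print(np.round(w,4),np.round([w[:2]@ex,w[:2]@ey],4))
for c,n in blobs(gr,8):
    w=plane(p,*c,.06);print('green',np.round([w[:2]@ex,w[:2]@ey],4))
for u,v in [(103,93),(355,95),(111,103),(345.4,105)]:
    print(np.round(plane(p,u,v,.06),4))
cv2.imwrite('pics/z.png',cv2.resize(im[100:235,260:350,::-1],None,fx=4,fy=4,interpolation=cv2.INTER_CUBIC))
E
```

```text
[(array([312.9, 216.6]), np.int32(51)), (array([296.1, 213.5]), np.int32(54))]
[(array([289.9, 132.5]), np.int32(47)), (array([288.7, 159.8]), np.int32(50)), (array([287.4, 185.7]), np.int32(50)), (array([286.4, 209.6]), np.int32(49)), (array([216.4, 278.4]), np.int32(18))]
[ 6.19e-01 -2.00e-04  7.40e-02] [0.6081 0.1156]
[ 0.6152 -0.026   0.074 ] [0.6092 0.0895]
[ 0.6091 -0.0514  0.074 ] [0.6079 0.0634]
[ 0.5942 -0.0729  0.074 ] [0.5974 0.0396]
green [0.5895 0.1156]
green [0.5893 0.0892]
green [0.589  0.0626]
green [0.5889 0.0365]
green [ 0.512  -0.0481]
[0.4384 0.0702 0.06  ]
[0.6642 0.0255 0.06  ]
[0.4425 0.0606 0.06  ]
[0.6548 0.0184 0.06  ]
```

View pics/z.png

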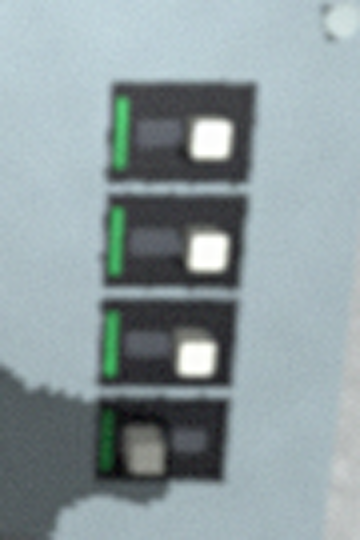

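```bash
python3 -m creep '0 -.01 .25 .2 0;0 -.01 .53 .4 0;0 -.01 .53 .6 0;0 -.01 .53 .79 0;0 -.01 .53 .79 0;0 -.01 .49 .79 0;0 -.01 .45 .79 0;0 -.01 .45 .79 0'
python3 - <<'E'
from h import *
p,im=snap('wrist','w2');print(telemetry.get_obs()['ft_force'])
E
```

```text
clock: 2.68
eef_pos: [0.6256, -0.0544, 0.0861]
tool_rot: [0.77, 0.638, 0.0, 0.0]
ft_force: [-0.1, 0.4, 0.1]
grip_width: -0.0002
grasp_force: 0.0
[0.2621614  0.79853451 0.08940175]
```

View pics/w2.png

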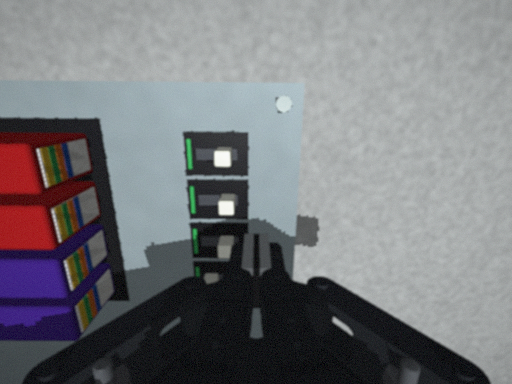

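The nub in line with the third cartridge (purple) is at (226,245), and the closed fingertips are about 5 mm beyond it, with their left edge near (243,240). I push it towards the cartridges.

```bash
python3 -m creep '0 0 -.03 0 0;0 0 -.06 0 0;0 0 -.08 0 0;0 0 -.1 0 0;0 0 -.1 0 0'; python3 -m creep '0 0 -.01 0 0;0 0 -.01 0 0'; python3 -m creep '0 0 -.01 0 0;0 0 -.01 0 0'
```

```text
clock: 3.35
eef_pos: [0.6142, -0.0523, 0.0863]
tool_rot: [0.771, 0.637, 0.002, 0.003]
ft_force: [7.5, -1.2, -1.2]
grip_width: -0.0002
grasp_force: 3.2
clock: 3.6
eef_pos: [0.6139, -0.0522, 0.0866]
tool_rot: [0.771, 0.637, 0.003, 0.003]
ft_force: [9.6, -1.4, -1.8]
grip_width: 0.0
grasp_force: 4.1
clock: 3.85
eef_pos: [0.6136, -0.0522, 0.087]
tool_rot: [0.771, 0.637, 0.004, 0.004]
ft_force: [11.9, -1.9, -2.3]
grip_width: -0.0
grasp_force: 5.0
```

```bash
python3 -m creep '0 0 .1 0 0;0 -.09 .1 0 0;0 -.175 .1 0 0;0 -.175 .05 0 0;0 -.175 .02 0 0;0 -.175 0 0 0;0 -.175 0 0 0'; python3 -m creep '0 0 .1 0 0;0 0 .1 -.2 0;0 -.1 -.1 -.8 0;0 -.2 -.3 -.8 0;0 -.2 -.3 -.8 0'
python3 - <<'E'
from h import *
p,im=snap('wrist','w3');print(np.round(telemetry.get_obs()['eef_pos'],4))
im2=cv2.imread('pics/w2.png');print(blobs(im2.min(2)>190))
th=np.radians(-11.2);ex=np.array([np.cos(th),np.sin(th)]);ey=np.array([-ex[1],ex[0]])
hs=cv2.cvtColor(im,cv2.COLOR_RGB2HSV);gr=(hs[...,0]>45)&(hs[...,0]<80)&(hs[...,1]>120)&(hs[...,2]>40)
for c,n in blobs(gr,8):
    w=plane(p,*c,.06);print('green',c,n,np.round([w[:2]@ex,w[:2]@ey],4))
for c,n in blobs(im.min(2)>180):
    w=plane(p,*c,.074);print('white',c,n,np.round([w[:2]@ex,w[:2]@ey],4))
for d in spot_point('keyhole','wrist')[:2]:print(np.round(d['at'],4),d['conf'])
E
```

```text
clock: 4.72
eef_pos: [0.6082, -0.0782, 0.0877]
tool_rot: [0.771, 0.637, 0.004, 0.005]
ft_force: [9.4, -3.5, -2.2]
grip_width: -0.0
grasp_force: 4.6
clock: 5.35
eef_pos: [0.5523, -0.0986, 0.209]
tool_rot: [0.771, 0.637, 0.002, 0.002]
ft_force: [0.7, 0.3, -0.9]
grip_width: -0.0001
grasp_force: 0.0
[ 0.5529 -0.0982  0.2071]
[(array([283.7, 103.3]), np.int32(182)), (array([222., 158.]), np.int32(222)), (array([225.7, 207.5]), np.int32(193))]
green [286.4  65.9] 41 [0.5885 0.1198]
green [285.2  97. ] 42 [0.5885 0.0933]
green [284.1 125.7] 46 [0.5884 0.0671]
green [283.  152.5] 46 [0.5883 0.0412]
green [210.5 229. ] 16 [ 0.5124 -0.0429]
white [328.9   2.2] 21 [0.6193 0.1652]
white [365.    6.9] 18 [0.6488 0.1621]
white [249.4  10.2] 20 [0.5554 0.1592]
white [296.   11.1] 28 [0.5932 0.1588]
white [319.9  11.1] 28 [0.6126 0.159 ]
white [352.2  11. ] 31 [0.6388 0.1592]
white [344.7   9.7] 15 [0.6326 0.1601]
white [267.3  57. ] 5569 [0.5705 0.125 ]
white [328.3  15.2] 20 [0.6197 0.1561]
white [313.7  19.6] 17 [0.608  0.1529]
white [367.4  30.6] 19 [0.653  0.1453]
white [345.2  32.7] 74 [0.6348
[... 3574 characters left out ...]
02 -0.0992]
white [368.9 282. ] 19 [ 0.6877 -0.1006]
white [387.2 280.6] 16 [ 0.7078 -0.0987]
white [405.2 289.6] 119 [ 0.73   -0.1106]
white [376.2 290.4] 33 [ 0.6975 -0.1118]
white [ 76.6 291.7] 16 [ 0.3615 -0.1139]
white [149.6 290.6] 18 [ 0.4431 -0.1123]
white [361.2 292.3] 43 [ 0.6809 -0.1143]
white [ 97.5 292.1] 17 [ 0.3847 -0.1144]
white [104.9 294.1] 23 [ 0.3925 -0.1171]
white [145.  295.9] 22 [ 0.4371 -0.1195]
white [114.1 296.1] 15 [ 0.4024 -0.1198]
white [395.8 308.1] 224 [ 0.7237 -0.1361]
white [137.7 298.8] 17 [ 0.4284 -0.1234]
white [374.9 300. ] 21 [ 0.6979 -0.1248]
white [125.3 305.3] 22 [ 0.4131 -0.1324]
white [348.2 330.6] 34 [ 0.6723 -0.169 ]
[ 0.5583 -0.1394  0.0592] 0.74
```

View pics/w3.png

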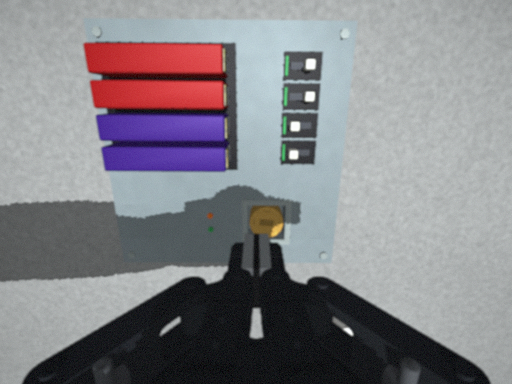

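Picture w3: purple nubs at (295,126) and (293,154) are now on. Red nubs at (310,63) and (310,96) are off, but the first measures about 1.3 mm short of its stop, so I push both red nubs firmly away from the cartridges.

```bash
python3 -m creep '0 .3 .1 0 0;0 .6 .15 .2 0;0 .71 .15 .55 0;0 .71 .15 .81 0;0 .71 .15 .81 0;0 .71 .18 .81 0;0 .71 .21 .81 0;0 .71 .24 .81 0;0 .71 .24 .81 0';  python3 -m creep '0 0 -.1 0 0;0 -.17 -.1 0 0;0 -.17 -.05 0 0;0 -.17 -.02 0 0;0 -.17 0 0 0;0 -.17 0 0 0'; python3 -m creep '0 0 -.1 0 0;0 0 -.1 -.3 0;0 -.1 -.1 -.8 0;0 -.1 -.1 -.8 0'
python3 - <<'E'
from h import *
p,im=snap('wrist','w4')
th=np.radians(-11.2);ex=np.array([np.cos(th),np.sin(th)]);ey=np.array([-ex[1],ex[0]])
for c,n in blobs(im.min(2)>180):
    w=plane(p,*c,.074);q=[w[:2]@ex,w[:2]@ey]
    if .58<q[0]<.625 and .02<q[1]<.14 and n<150:print('white',c,n,np.round(q,4))
E
```

```text
clock: 6.58
eef_pos: [0.6036, 0.0011, 0.0821]
tool_rot: [0.77, 0.638, -0.004, -0.005]
ft_force: [-13.0, 4.4, 6.4]
grip_width: 0.0002
grasp_force: 8.1
clock: 7.32
eef_pos: [0.5986, -0.0251, 0.0827]
tool_rot: [0.771, 0.637, -0.005, -0.004]
ft_force: [-15.7, -1.3, 10.2]
grip_width: -0.0002
grasp_force: 7.7
clock: 7.82
eef_pos: [0.5901, -0.0373, 0.2089]
tool_rot: [0.771, 0.637, 0.004, 0.003]
ft_force: [0.4, 0.5, -0.2]
grip_width: 0.0001
grasp_force: 0.0
white [278.9 143.3] 79 [0.6086 0.1199]
white [277.9 170.7] 72 [0.6085 0.0936]
white [265.6 195.7] 48 [0.597  0.0681]
```

```bash
python3 -m creep '1 .3 -.2 -.1 0;1 .6 -.4 -.2 0;1 .9 -.6 -.27 0;1 1 -.72 -.27 0'; python3 -m creep '1 .2 0 0 0;1 .45 0 0 0;1 .45 0 0 0;1 .45 0 0 0'
python3 - <<'E'
from h import *
import pickle
p,im=snap('wrist','k1');pickle.dump((p,im),open('k1.pkl','wb'));print(np.round(telemetry.get_obs()['eef_pos'],4))
for d in spot_point('key','wrist')[:4]:print(np.round(d['at'],4),d['conf'],proj(p,d['at']))
hs=cv2.cvtColor(im,cv2.COLOR_RGB2HSV);ye=(hs[...,0]>18)&(hs[...,0]<34)&(hs[...,1]>130)&(hs[...,2]>60);print(blobs(ye))
E
```

```text
clock: 8.38
eef_pos: [0.5079, 0.1335, 0.2436]
tool_rot: [0.769, 0.639, 0.0, -0.0]
ft_force: [0.0, -0.6, 0.1]
grip_width: 0.0728
grasp_force: 0.0
clock: 8.88
eef_pos: [0.5208, 0.1966, 0.2428]
tool_rot: [0.77, 0.638, -0.001, -0.0]
ft_force: [-0.3, 0.4, -0.1]
grip_width: 0.0852
grasp_force: 0.0
[0.5208 0.1962 0.2432]
[0.5364 0.2239 0.0084] 0.66 [264.29154945 141.08651189]
[0.4688 0.2337 0.0008] 0.6 [212.41338185 142.58181888]
[ 0.5393  0.1545 -0.0018] 0.56 [274.90626823 188.66239225]
[(array([267.4, 146.4]), np.int32(292))]
```

View pics/k1.png

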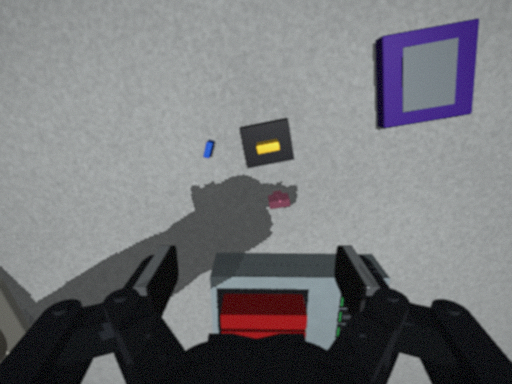

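The yellow key is at (267,146) on its black stand. The blue decoy is at (209,148) and the pink one at (279,200).

```bash
cat >> h.py <<'E'
def keyblob(p,im,z):
    hs=cv2.cvtColor(im,cv2.COLOR_RGB2HSV);ye=(hs[...,0]>18)&(hs[...,0]<34)&(hs[...,1]>130)&(hs[...,2]>60)
    v=hs[...,2];br=ye&(v>200)
    n,l,s,c=cv2.connectedComponentsWithStats(br.astype(np.uint8));i=1+np.argmax(s[1:,4])
    ys,xs=np.where(l==i);W=np.array([plane(p,a,b,z)[:2] for a,b in zip(xs,ys)])
    (cx,cy),(w,h),a=cv2.minAreaRect((W*1e4).astype(np.float32))
    ev,E=np.linalg.eigh(np.cov(W.T));ax=E[:,1]*np.sign(E[0,1])
    return c[i],s[i,4],W.mean(0),np.degrees(np.arctan2(ax[1],ax[0])),(w,h,a)
E
python3 - <<'E'
from h import *
import pickle
p,im=pickle.load(open('k1.pkl','rb'));print(keyblob(p,im,.054))
o=telemetry.get_obs();print(np.round(o['joint_pos'],3))
E
```

```text
(array([267.68823529, 147.26470588]), np.int32(170), array([0.53882281, 0.22274456]), np.float64(-0.1029249257137974), (243.38148498535156, 89.09795379638672, 0.5109034776687622))
[ 0.36   0.359  0.143  1.356 -0.     2.12 ]
```

```bash
python3 -m creep '.5 .1 .04 .1 -.056;.5 .2 .085 .2 -.112;.5 .2 .085 .3 -.168;.5 .2 .085 .4 -.224;.5 .2 .085 .53 -.28;.5 .2 .085 .53 -.336;.5 .2 .085 .53 -.392;.5 .2 .085 .53 -.448;.5 .2 .085 .53 -.504;.5 .2 .085 .53 -.56;.5 .2 .085 .53 -.56;.5 .2 .085 .53 -.56'
python3 - <<'E'
from h import *
import pickle
p,im=snap('wrist','k2');pickle.dump((p,im),open('k2.pkl','wb'));o=telemetry.get_obs()
M=R.from_quat(o['tool_rot']).as_matrix();print(np.round(o['eef_pos'],4),np.round(M,3).tolist(),np.round(o['joint_pos'],2))
r=keyblob(p,im,.054);print(r)
p1,i1=pickle.load(open('k1.pkl','rb'));r1=keyblob(p1,i1,.054)
print('tri',tri([ray(p,*r[0]),ray(p1,*r1[0])]))
hs=cv2.cvtColor(im,cv2.COLOR_RGB2HSV)
E
```

```text
clock: 10.48
eef_pos: [0.5395, 0.2232, 0.1648]
tool_rot: [0.002, 1.0, -0.0, -0.0]
ft_force: [0.0, 0.8, -0.1]
grip_width: 0.0424
grasp_force: 0.0
[0.5394 0.2233 0.1648] [[-1.0, 0.003, -0.0], [0.003, 1.0, -0.0], [0.0, -0.0, -1.0]] [ 0.39  0.46  0.08  1.2  -0.    0.4 ]
(array([258.725 , 205.3375]), np.int32(80), array([0.5473836 , 0.22294125]), np.float64(-54.424136055061936), (82.19168090820312, 77.88917541503906, 89.79188537597656))
tri [0.53933699 0.22428053 0.07274547]
```

View pics/k2.png

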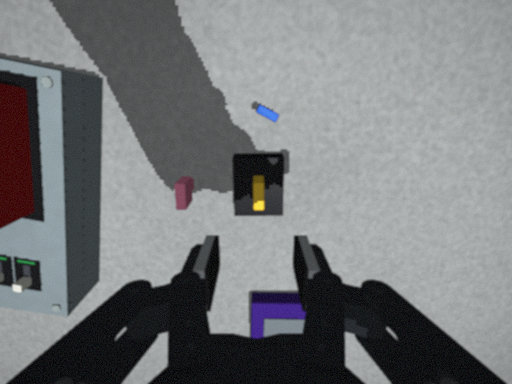

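Picture k2: the key (253–265, 176–210) sits between the open fingers, half in shadow. I use its edges and the stand's outline.

```bash
python3 - <<'E'
from h import *
import pickle
p,im=pickle.load(open('k2.pkl','rb'));p1,i1=pickle.load(open('k1.pkl','rb'))
def ye(im):
    hs=cv2.cvtColor(im,cv2.COLOR_RGB2HSV);return (hs[...,0]>14)&(hs[...,0]<34)&(hs[...,1]>130)&(hs[...,2]>50)
for P,I in((p1,i1),(p,im)):
    m=ye(I);m[230:]=0;m[:,:200]=0;ys,xs=np.where(m);print(xs.min(),xs.max(),ys.min(),ys.max(),m.sum())
    q=cv2.boxPoints(cv2.minAreaRect(np.c_[xs,ys].astype(np.float32)));print(q.tolist())
    print([np.round(plane(P,*c,.054)[:2],4).tolist() for c in q])
    d=I.max(2)<75;d=d|m;d=cv2.morphologyEx(d.astype(np.uint8),cv2.MORPH_OPEN,np.ones((9,9)));n,l,s,c=cv2.connectedComponentsWithStats(d)
    k=l[int(ys.mean()),int(xs.mean())];Y,X=np.where(l==k);q=cv2.boxPoints(cv2.minAreaRect(np.c_[X,Y].astype(np.float32)));print('stand',s[k],[np.round(plane(P,*c,.026)[:2],4).tolist() for c in q])
for u in range(176,213,3):print(u,[tuple(int(a) for a in im[u,x]) for x in (256,259,262)])
E
```

```text
255 280 139 154 292
[[254.11537170410156, 142.5769500732422], [277.9615173339844, 137.80772399902344], [280.423095703125, 150.1154022216797], [256.5769348144531, 154.88462829589844]]
[[0.5247, 0.2308], [0.552, 0.231], [0.5525, 0.2169], [0.5248, 0.2166]]
stand [ 242  120   50   46 1834] [[0.5098, 0.2484], [0.5667, 0.2487], [0.5691, 0.199], [0.5096, 0.1982]]
252 264 175 210 425
[[252.0, 175.0], [264.0, 175.0], [264.0, 210.0], [252.0, 210.0]]
[[0.5189, 0.2171], [0.5189, 0.2276], [0.552, 0.2278], [0.5519, 0.2168]]
stand [ 232  153   53   62 2884] [[0.5044, 0.1976], [0.5046, 0.2474], [0.5678, 0.2492], [0.5676, 0.1957]]
176 [(88, 74, 23), (93, 78, 28), (79, 66, 15)]
179 [(99, 83, 19), (103, 88, 32), (94, 78, 23)]
182 [(110, 92, 33), (106, 87, 23), (98, 80, 19)]
185 [(134, 106, 26), (135, 111, 32), (130, 108, 33)]
188 [(135, 112, 35), (133, 109, 30), (130, 110, 35)]
191 [(136, 114, 35), (130, 107, 28), (131, 106, 35)]
194 [(133, 110, 31), (131, 110, 31), (128, 107, 29)]
197 [(131, 109, 29), (134, 109, 32), (128, 103, 30)]
200 [(136, 113, 31), (179, 150, 47), (172, 144, 42)]
203 [(236, 206, 64), (247, 227, 75), (245, 222, 70)]
206 [(247, 227, 75), (246, 226, 75), (246, 226, 75)]
209 [(236, 200, 65), (234, 198, 63), (228, 190, 60)]
212 [(51, 50, 57), (46, 48, 51), (48, 48, 51)]
```

```bash
python3 -m creep '.5 0 -.006 .3 0;.5 0 -.006 .6 0;.5 0 -.006 .75 0;.5 0 -.006 .75 0;0 0 -.006 .75 0;0 0 -.006 .75 0;0 0 -.006 .75 0;0 0 -.006 .75 0;0 0 -.006 .75 0'
```

```text
clock: 11.65
eef_pos: [0.5407, 0.2239, 0.0542]
tool_rot: [-0.0, 1.0, 0.001, 0.002]
ft_force: [-0.7, 2.5, 6.4]
grip_width: 0.0086
grasp_force: 60.7
```

```bash
python3 -m creep '0 0 0 -.1 0;0 0 0 -.2 0;0 0 0 -.4 0;0 0 0 -.7 0;0 0 0 -.97 0;0 0 -.2 -.97 0;0 -.1 -.5 -.97 0;0 -.2 -.8 -.97 0;0 -.3 -1 -.97 0'; python3 -m creep '0 0 -.3 0 0;0 -.1 -.6 0 0;0 -.2 -.9 0 0;0 -.2 -1 0 0'; python3 -m creep '0 0 -.25 0 .03;0 0 -.52 0 .062;0 0 -.52 0 .062;0 0 -.52 0 .062;0 0 -.52 0 .062'
cat >> h.py <<'E'
def brass(im,lo=(8,90,50),hi=(28,255,255)):
    hs=cv2.cvtColor(im,cv2.COLOR_RGB2HSV);return cv2.inRange(hs,lo,hi)>0
E
python3 - <<'E'
from h import *
import pickle
p,im=snap('wrist','l1');pickle.dump((p,im),open('l1.pkl','wb'));o=telemetry.get_obs()
M=R.from_quat(o['tool_rot']).as_matrix();print(np.round(o['eef_pos'],4),np.round(M,3).tolist(),np.round(o['joint_pos'],2))
for d in spot_point('keyhole','wrist')[:2]:print(np.round(d['at'],4),d['conf'],proj(p,d['at']))
print(blobs(brass(im),40))
E
```

```text
clock: 12.78
eef_pos: [0.5838, 0.0702, 0.1984]
tool_rot: [0.001, 1.0, -0.001, -0.001]
ft_force: [0.2, 0.5, -0.4]
grip_width: 0.0091
grasp_force: 59.9
clock: 13.28
eef_pos: [0.6141, -0.0803, 0.1979]
tool_rot: [0.002, 1.0, -0.001, -0.001]
ft_force: [0.2, 0.2, -1.5]
grip_width: 0.0087
grasp_force: 59.9
clock: 13.9
eef_pos: [0.6142, -0.1537, 0.198]
tool_rot: [0.096, 0.995, 0.0, -0.0]
ft_force: [0.3, 0.4, -0.2]
grip_width: 0.0087
grasp_force: 60.0
[ 0.6143 -0.1537  0.198 ] [[-0.981, 0.191, -0.0], [0.191, 0.981, 0.0], [0.0, 0.0, -1.0]] [-0.25  0.53  0.3   1.33  0.   -0.05]
[ 0.5568 -0.1396  0.0603] 0.91 [261.98635253 126.83094995]
[(array([266. ,  53.4]), np.int32(45)), (array([256.3, 125.7]), np.int32(1241)), (array([256.1, 254.2]), np.int32(1198)), (array([499.9, 361.5]), np.int32(698))]
```

View pics/l1.png

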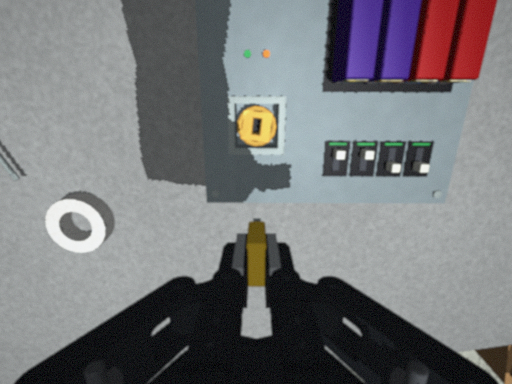

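Picture l1: barrel at (256,126) with its slot in line with the controller, key held at (256,250). Both purple nubs are by their green bars, and both red ones are at the far end. One more view from lower down for triangulation.

```bash
python3 -m creep '0 0 0 .16 0;0 0 0 .32 0;0 0 0 .32 0;0 0 0 .32 0'
python3 - <<'E'
from h import *
import pickle
p2,im2=snap('wrist','l2');o=telemetry.get_obs();T=np.array(o['eef_pos']);M=R.from_quat(o['tool_rot']).as_matrix()
p1,im1=pickle.load(open('l1.pkl','rb'));rs=[];ss=[]
for p,im in((p1,im1),(p2,im2)):
    n,l,s,c=cv2.connectedComponentsWithStats(brass(im).astype(np.uint8))
    k=min(range(1,n),key=lambda i:abs(c[i,0]-256)+abs(c[i,1]-125)-s[i,4]/50)
    m=np.uint8(l==k);cn=max(cv2.findContours(m,0,2)[0],key=cv2.contourArea);hull=cv2.convexHull(cn)
    e=cv2.fitEllipse(hull);f=np.zeros_like(m);cv2.fillPoly(f,[hull],1);f=cv2.erode(f,np.ones((5,5)))
    h=(f>0)&(im.max(2)<110);nn,L,S,C=cv2.connectedComponentsWithStats(h.astype(np.uint8));j=1+np.argmax(S[1:,4])
    Y,X=np.where(L==j);W=np.array([plane(p,x,y,.062)[:2] for x,y in zip(X,Y)]);r=cv2.minAreaRect((W*1e3).astype(np.float32))
    ev,E=np.linalg.eigh(np.cov(W.T));ax=E[:,1]*np.sign(E[0,1])
    print('barrel',e,np.round(plane(p,*e[0],.062),4),'slot',C[j],S[j,4],np.round(plane(p,*C[j],.062),4),r,np.degrees(np.arctan2(ax[1],ax[0])))
    rs.append(ray(p,*e[0]));ss.append(ray(p,*C[j]))
print('tri',tri(rs),tri(ss),'tcp',T)
# key extents in l2
hs=brass(im2,(14,100,60),(34,255,255));hs[:200]=0;ys,xs=np.where(hs);print('keycols',xs.min(),xs.max(),ys.min())
for z in(.062,):
    k=plane(p2,*e[0],z);d=M.T@(k-T);print('shift units',np.round(d/.15,4), d)
cv2.imwrite('pics/l2z.png',cv2.resize(im2[60:330,180:340,::-1],None,fx=2.2,fy=2.2,interpolation=cv2.INTER_CUBIC))
E
```

```text
clock: 14.5
eef_pos: [0.6149, -0.1548, 0.1507]
tool_rot: [0.097, 0.995, -0.0, 0.001]
ft_force: [-0.3, -0.4, -0.5]
grip_width: 0.0086
grasp_force: 59.9
barrel ((256.19561767578125, 125.7421875), (40.347320556640625, 41.32453918457031), 162.0519256591797) [ 0.5547 -0.1446  0.062 ] slot [256.41304348 125.7826087 ] 92 [ 0.5547 -0.1445  0.062 ] ((554.8548583984375, -144.50904846191406), (5.707204818725586, 12.77284049987793), 71.8690414428711) -18.357224976476026
barrel ((257.4559020996094, 129.32960510253906), (48.9217414855957, 50.11671829223633), 151.0648651123047) [ 0.5545 -0.1445  0.062 ] slot [257.50344828 129.72413793] 145 [ 0.5548 -0.1446  0.062 ] ((554.9299926757812, -144.62747192382812), (6.039233207702637, 13.266671180725098), 71.95977783203125) -17.953151758027
tri [ 0.55572386 -0.14477637  0.04891951] [ 0.55468466 -0.14449965  0.0627759 ] tcp [ 0.61526122 -0.15495711  0.15121823]
keycols 246 266 221
shift units [ 0.4124 -0.01    0.5939] [ 0.06185702 -0.00150728  0.08908079]
```

View pics/l2z.png

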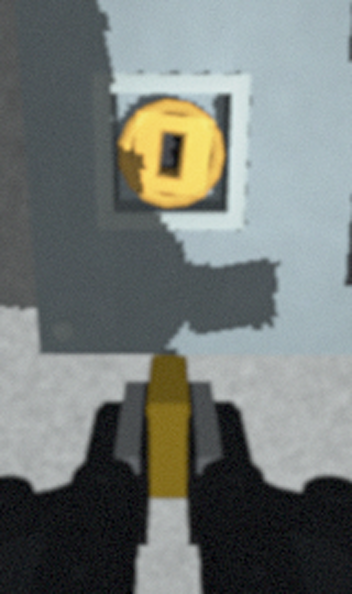

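The zoomed view shows the slot turned about 7° further clockwise than the tool, and the key's end face between rows 222 and 244. I check the key's place in the hand.

```bash
python3 - <<'E'
from h import *
p=camera_params('wrist');o=telemetry.get_obs();T=np.array(o['eef_pos']);M=R.from_quat(o['tool_rot']).as_matrix()
for u,v,z in[(256.4,244,.0),(256.4,222.3,.028)]:
    for dz in(-.003,0,.003):print(z,dz,np.round(M.T@(plane(p,u,v,T[2]-z-dz)-T),4))
# where the TCP must be, allowing for a clockwise turn of 7 deg and key offset in tool
S=np.array([.5547,-.1445])
for off in(.0,.001,.0015):
    M2=M@R.from_euler('z',7,degrees=True).as_matrix();t=S-(M2[:2,0]*off);d=M.T@np.r_[t-T[:2],0];print(off,np.round(d/.15,4))
E
```

```text
0.0 -0.003 [ 0.0154 -0.0026 -0.003 ]
0.0 0 [ 0.0137 -0.0026 -0.    ]
0.0 0.003 [ 0.012  -0.0026  0.003 ]
0.028 -0.003 [ 0.0141 -0.0025  0.025 ]
0.028 0 [ 0.0127 -0.0025  0.028 ]
0.028 0.003 [ 0.0114 -0.0025  0.031 ]
0.0 [ 0.4096 -0.0095 -0.0009]
0.001 [ 0.403  -0.0103 -0.0009]
0.0015 [ 0.3997 -0.0107 -0.0009]
```

```bash
python3 -m creep '0 .15 .005 0 .02;0 .3 .005 0 .039;0 .408 .005 0 .039;0 .408 .005 0 .039;0 .408 .005 .15 .039;0 .408 .005 .24 .039;0 .408 .005 .24 .039;0 .408 .005 .24 .039';  python3 -m creep '0 0 0 .02 0;0 0 0 .04 0;0 0 0 .06 0;0 0 0 .06 0'
```

```text
clock: 15.55
eef_pos: [0.5551, -0.1427, 0.1142]
tool_rot: [0.158, 0.987, -0.0, 0.0]
ft_force: [0.1, -0.2, -0.1]
grip_width: 0.0085
grasp_force: 59.9
clock: 16.05
eef_pos: [0.5555, -0.1428, 0.105]
tool_rot: [0.158, 0.987, -0.0, 0.001]
ft_force: [2.5, -0.7, -1.3]
grip_width: 0.0089
grasp_force: 60.0
```

```bash
python3 -m creep '0 0 0 .03 0;0 0 0 .06 0;0 0 0 .06 0'; python3 -m creep '0 0 0 .03 0;0 0 0 .05 0;0 0 0 .05 0'
```

```text
clock: 16.42
eef_pos: [0.5555, -0.1428, 0.0956]
tool_rot: [0.158, 0.987, -0.0, 0.001]
ft_force: [4.9, -2.1, -2.0]
grip_width: 0.0085
grasp_force: 59.9
clock: 16.8
eef_pos: [0.5556, -0.1428, 0.0901]
tool_rot: [0.158, 0.987, -0.0, 0.002]
ft_force: [2.6, -0.9, 9.4]
grip_width: 0.0088
grasp_force: 61.4
```

```bash
python3 -m creep '0 0 0 .02 0;0 0 0 .02 0'
```

```text
clock: 17.05
eef_pos: [0.5557, -0.1428, 0.0899]
tool_rot: [0.158, 0.987, -0.0, 0.002]
ft_force: [-2.9, 0.5, 24.9]
grip_width: 0.0085
grasp_force: 63.7
```

```bash
python3 -m creep '0 0 0 -.015 .05;0 0 0 -.015 .1;0 0 0 -.015 .15;0 0 0 -.015 .2;0 0 0 -.015 .25;0 0 0 -.015 .3;0 0 0 -.015 .33;0 0 0 -.015 .33'; python3 -c "
from h import *
o=telemetry.get_obs();print(o['ft_torque'],o['joint_pos'][5])"; python3 -m creep '0 0 0 0 .03;0 0 0 0 .03';python3 -c "
from h import *
o=telemetry.get_obs();print(o['ft_torque'],o['joint_pos'][5])"; python3 -m creep '0 0 0 0 .02;0 0 0 0 .02';python3 -c "
from h import *
o=telemetry.get_obs();print(o['ft_torque'],o['joint_pos'][5])"
```

```text
clock: 18.05
eef_pos: [0.5548, -0.1428, 0.09]
tool_rot: [0.627, 0.779, 0.0, 0.001]
ft_force: [-1.1, -0.5, 15.5]
grip_width: 0.0085
grasp_force: 62.2
[-0.1423332   0.16860655 -0.07612917] 1.1030636662925704
clock: 18.3
eef_pos: [0.5548, -0.1428, 0.09]
tool_rot: [0.663, 0.749, 0.0, 0.001]
ft_force: [-0.9, 0.1, 15.0]
grip_width: 0.0094
grasp_force: 62.2
[-0.1288169   0.27650162 -0.11479878] 1.1973009180512448
clock: 18.55
eef_pos: [0.5547, -0.1428, 0.09]
tool_rot: [0.686, 0.728, 0.0, 0.001]
ft_force: [-0.1, -0.1, 15.4]
grip_width: 0.0084
grasp_force: 62.2
[-0.06894727  0.21019114 -0.02621642] 1.2598678736148297
```

```bash
for i in 1; do python3 -m creep '0 0 0 0 .025;0 0 0 0 .025' | tail -3;python3 -c "
from h import *
o=telemetry.get_obs();print(o['ft_torque'],o['joint_pos'][5])"; python3 -m creep '0 0 0 0 .025;0 0 0 0 .025'| tail -3;python3 -c "
from h import *
o=telemetry.get_obs();print(o['ft_torque'],o['joint_pos'][5])"; done
```

```text
ft_force: [0.2, -0.1, 14.4]
grip_width: 0.0084
grasp_force: 62.1
[-0.15568584  0.13372155 -0.02354892] 1.3384515901410932
ft_force: [-0.1, -1.5, 14.6]
grip_width: 0.0087
grasp_force: 62.2
[-0.13938577  0.17584726  0.17088862] 1.4164651748572334
```

```bash
for i in 1; do python3 -m creep '0 0 0 0 .025;0 0 0 0 .025' | tail -3;python3 -c "
from h import *
o=telemetry.get_obs();print(o['ft_torque'],o['joint_pos'][5],o['tau'][5])"; python3 -m creep '0 0 0 0 .025;0 0 0 0 .025'| tail -3;python3 -c "
from h import *
o=telemetry.get_obs();print(o['ft_torque'],o['joint_pos'][5],o['tau'][5])"; done
```

```text
ft_force: [-0.3, -0.6, 15.5]
grip_width: 0.0089
grasp_force: 62.3
[-0.21216356  0.27946176  0.38098128] 1.4944740992281946 0.5010313913226128
ft_force: [-1.1, -0.3, 14.8]
grip_width: 0.0088
grasp_force: 62.4
[-0.02308505  0.3549704   0.42712805] 1.5728314255534797 0.5561252497136593
```

```bash
python3 -m creep '.4 0 0 0 0;.4 0 0 0 0;.4 0 0 0 0;.4 0 0 0 0;.4 0 0 -.2 0;.4 0 0 -.45 0;.4 -.3 0 -.7 0;.4 -.4 0 -.7 0;.4 -.4 0 -.7 0;.4 -.4 0 -.7 0'
python3 - <<'E'
from h import *
import pickle
p,im=snap('wrist','f1');pickle.dump((p,im),open('f1.pkl','wb'));print(np.round(telemetry.get_obs()['eef_pos'],4))
E
```

```text
clock: 20.8
eef_pos: [0.5385, -0.1996, 0.1908]
tool_rot: [0.791, 0.612, -0.001, -0.002]
ft_force: [-0.6, 0.2, 0.6]
grip_width: 0.034
grasp_force: 0.0
[ 0.5387 -0.1995  0.1909]
```

View pics/f1.png

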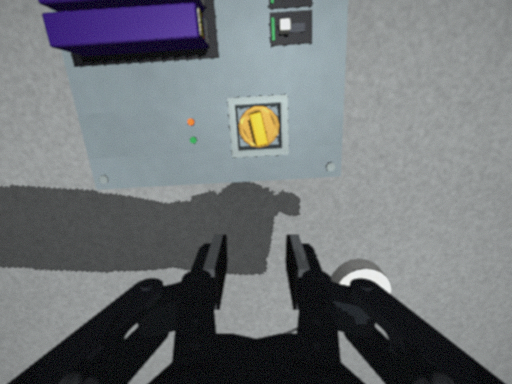

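The key stands in the barrel at (260,128). It sits about 13° behind the gripper's final angle, so it held at the stop while the fingers turned on. I check the angle and the switches before handing in.

```bash
python3 - <<'E'
from h import *
import pickle
p,im=pickle.load(open('f1.pkl','rb'))
c=im[85:170,215:305];print(keyblob(p,np.where((np.indices(im.shape[:2])[0]<170)[...,None],im,0),.090))
for d in boxes_of('key','wrist')[:2]:print(np.round(d['at'],4),d['conf'])
for cam in('scene','side'):
    camera(cam)
    for t in('nub_a','key'):
        for d in spot_point(t,cam)[:4]:print(cam,t,np.round(d['at'],4),round(d['conf'],2))
E
```

```text
(array([259.18533605, 125.64154786]), np.int32(982), array([ 0.55598515, -0.14179248]), np.float64(-32.209433638466635), (293.8447265625, 294.6069641113281, 75.45198822021484))
[ 0.5525 -0.1408  0.0908] 0.72
scene nub_a [0.6218 0.0057 0.0763] 0.42
scene nub_a [ 0.4656 -0.4529  0.0021] 0.2
scene key [ 0.5463  0.1467 -0.0016] 0.49
scene key [ 0.5514 -0.1399  0.0383] 0.4
side key [ 0.4698  0.2311 -0.0025] 0.63
side key [0.5417 0.1536 0.0044] 0.61
side key [ 0.5546 -0.1434  0.0406] 0.58
```

```bash
python3 - <<'E'
from h import *
import pickle
p,im=pickle.load(open('f1.pkl','rb'))
hs=cv2.cvtColor(im,cv2.COLOR_RGB2HSV)
for t in(24,25,26):
    m=np.uint8((hs[...,0]>=t)&(hs[...,0]<34)&(hs[...,1]>130)&(hs[...,2]>200));m[170:]=0
    n,l,s,c=cv2.connectedComponentsWithStats(m);k=1+np.argmax(s[1:,4]);Y,X=np.where(l==k)
    W=np.array([plane(p,x,y,.09)[:2] for x,y in zip(X,Y)]);ev,E=np.linalg.eigh(np.cov(W.T));ax=E[:,1]*np.sign(E[0,1])
    print(t,s[k],np.sqrt(ev)*1e3,np.degrees(np.arctan2(ax[1],ax[0])))
E
```

```text
24 [251 113  16  32 317] [2.33651073 6.96698437] 88.92435147729863
25 [251 113  16  31 284] [2.17087072 6.72713541] 88.96317767563126
26 [252 114  14  29 236] [1.90381145 6.41758106] 88.73708176936316
```

```bash
python3 -c "
from workcell import ticket
print(ticket.job_done())"
```

```text
the job is handed in; nothing more can be done
None
```

The job is handed in: both purple-line switches are on, both red-line switches are off, and the yellow key is fully home in the lock and turned clockwise to its stop. It took about 21 s of the 64 s, and the spare cartridge, screwdriver and label roll were not touched.

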